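Turn a tenoned rail end for end in its sloping cradle

TASK

The wooden rail lies the wrong way round in the sloping cradle. Swing both blue keepers fully clear of it, lift the rail out, turn it end for end and lay it back flat against the ledges so that its red tenon points to the green cheek, then swing both keepers back square across it, fully home. Do not drop or slam the rail, do not knock anything against the two upright clamps behind the cradle, and leave the glue bottle, mallet and steel rule where they are.

Things in the scene. Friction and masses are not known exactly. Their poses are not given: they have to be found in the camera images.
- cradle: Sloping rest (fixed), 2 wooden ribs. Origin on the ribs' top surface, mid-place of the rail, 75 mm above the bench. x points up the slope (level heading about 50 to 80 deg to the right of straight ahead), y along the rail, z square out of the slope, leaning 0.55 rad (31.5 deg) from vertical. Ribs 22 mm wide at y = +-80, x = -45 to +70 mm; between them open below, baseboard over 35 mm down.
- ledge (a point): Middle of the line joining the two ledge faces: cradle x = -19, z = 8 mm. Each rib has a ledge 16 mm high at its low side; the rail, 36 mm wide, rests against both, so its middle lies within 1 mm of cradle x = 0, at z = 14 mm.
- green_cheek (a point): Top of the green end cheek's inner face: cradle y = +160, z = +20 mm. The cheek is an upright board 12 mm thick, x = -45 to +70 mm. A bare plywood one stands opposite at y = -160 mm. The 300 mm rail has 10 mm of room at each end.
- rail_mid (a point): Middle of the loose pine rail, half-way up. It is 300 mm long (y), 36 wide (x), 28 high (z), about 170 g, balancing 10 to 20 mm from here towards its plain end. The last 40 mm at its -y end is the red tenon, 24 mm wide, 12 high, centred. At the start its axes agree with the cradle's: the tenon points to the bare cheek.
- rail_tenon (a point): Tip of the rail's red tenon, on the rail's centre line, 150 mm from rail_mid.
- keeper_l (a joint): Angle of the blue keeper, nearer the green cheek, a bar 73 x 18 x 10 mm turning about the cradle's z on a pin at cradle x = +42, y = +80 mm; underside at z = 31 mm, 3 mm above the rail. 0 = home at its stop, straight down the slope across the rail; grows outwards to 1.75; 1.57 points along +y, clear. Starts at 0 to 0.2. Stays where left (friction 0.05 N m, about 1 N at the knob).
- keeper_r (a joint): The same for the keeper nearer the bare cheek, pin at cradle x = +42, y = -80 mm; it too reads 0 across the rail and grows as it swings outwards, to -y.
- keeper_l_knob (a point): Middle of the black knob that stands up on the end of keeper_l, 55 mm from the pin: 14 mm across, 30 mm tall along the cradle's z (from cradle z = 41 to 71 mm), this point at z = 56 mm.
- keeper_r_knob (a point): The same for keeper_r's knob.
- clamp_l: One of two upright bar clamps fixed to the baseboard behind the cradle, dark steel with red jaws, about 22 x 26 mm and 178 mm tall; origin at its foot, 12 mm above the bench, 78 mm level up-slope of the cradle's origin and 85 mm towards the green cheek.
- clamp_r: The other upright clamp, the same, 85 mm towards the bare cheek.
- glue: Loose yellow glue bottle standing on the bench, 60 mm across and 170 mm tall, origin under its base. Leave it alone.
- mallet: Loose wooden mallet lying on the bench: dark head 70 x 120 x 60 mm with origin under its centre, handle 170 mm long along -x. Leave it alone.
- rule: Loose steel rule lying on the bench, 30 x 300 x 4 mm, origin under its centre, long along its y. Leave it alone.

How it is judged:
On the way, in this order (a step that is already met when the one before it is completed fails the run):
1. both keepers are swung clear of the rail (over 1.2 rad) (value of joint each of keeper_l, keeper_r above 1.2 rad), for 0.1 s.
2. the rail is lifted clear of the cradle (its middle more than 50 mm out of the slope) (z of rail_mid in the frame of cradle above 0.05 m), for 0.1 s.
3. the rail lies reversed, flat in the cradle against the ledges, tenon at the green cheek, let go (z of rail_mid in the frame of cradle between 0.008 and 0.02 m and x of rail_mid in the frame of cradle between -0.008 and 0.008 m and y of rail_tenon in the frame of cradle above 0.135 m and angle between the y axis of rail_mid and the y axis of cradle, either way round below 0.06 rad and angle between the z axis of rail_mid and the z axis of cradle, either way round below 0.1 rad and contact force between the fingers and rail below 0.2 N), for 0.2 s.
At the end, for the whole second after the job is handed in: The rail rests flat on both ribs (middle 8 to 20 mm out of the slope, within 8 mm of the cradle's middle line, within 0.06 rad of straight), its tenon tip beyond y = +135 mm of the cradle, at the green cheek; both keepers read under 0.25 rad, across the rail (z of rail_mid in the frame of cradle between 0.008 and 0.02 m and x of rail_mid in the frame of cradle between -0.008 and 0.008 m and y of rail_tenon in the frame of cradle above 0.135 m and angle between the y axis of rail_mid and the y axis of cradle, either way round below 0.06 rad and angle between the z axis of rail_mid and the z axis of cradle, either way round below 0.1 rad and value of joint each of keeper_l, keeper_r below 0.25 rad and linear speed of rail below 0.02 m/s); the robot touches nothing.
It fails at once if something strikes an upright clamp (over 3 N) (contact force between anything else and clamp_l above 3 N or contact force between anything else and clamp_r above 3 N).
It fails at once if the rail is dropped or slammed into the cradle (over 60 N) (contact force between rail and cradle above 60 N).
It fails at once if a bystander is moved more than 20 mm (distance of any of glue, mallet, rule from where it was at the start of the episode above 0.02 m).
It also fails if it takes over 72 s, if anything falls off the work surface, if the arm or the gripper's body presses on something with over 40 N, if the wrist force passes 120 N, or if a joint passes its speed limit or range.

ROBOT

A 7-joint arm with a two-finger parallel gripper is mounted at the origin on the work surface. World frame = base frame: x ahead of the robot, y to its left, z up, the work surface at z = 0. Lengths are in m, angles in rad, forces in N, time in s.
With the tool pointing down it reaches from about 0.4 to 0.875 m from the base axis. Payload 19.3 kg.
Tool frame: the origin (TCP) lies between the finger pads; the fingertips stand 17 mm ahead of it and the grasp point (between the pads) lies 2 mm behind it; z points along the fingers, x is the direction in which the jaws open and shut, and the axes are right-handed (so a half turn about z gives the same grasp; the last joint's range is limited). The gripper opens to 85 mm and grips with 20 to 120 N. Pads are 22 mm wide; open, the fingers measure 114 mm over their backs; the gripper's body (76 mm by 85 mm) begins 54 mm behind the grasp point. The pads swing forward as they close: fully open they stand 13 mm farther back than shut.
Start: joints at [-1.218, 0.521, -0.036, 1.599, 0.021, 1.021, -0.113], TCP at [0.256, 0.57, 0.248] pointing down, gripper open.
Joint ranges: [-2.91, 2.91], [-0.3, 2.13], [-1.5, 1.42], [0.17, 2.43], [-1.26, 4.41], [0.16, 1.93], [-2.52, 2.52]. Speed limits (rad/s): [1.89, 1.89, 2.39, 2.39, 3.01, 3.01, 3.01].

INTERFACE

Orientations are given as [roll, pitch, yaw] about the fixed x, y, z axes, in that order (R = Rz(yaw) Ry(pitch) Rx(roll)).
In Python, from workcell import bot gives the robot as it stands. The module is installed in compiled form; this text tells all that it offers.
- The arm moves only by the tool arm_command, never from a script. Its argument "targets" is a list of rows, each a list of 6 numbers: the shift along the tool's x, y, z in mm, then the turn, a rotation vector about the tool's x, y, z in degrees. In form: [[x, y, z, wx, wy, wz], ...]. A call has 1 to 8 rows; each row shifts and turns the pose as measured when the row begins, along the tool's axes as they then stand; what a row does not reach is not made up. A row lasts 1/10 s, in which the tool goes at most 50 mm and 8.59 degrees, less where a joint would pass 70% of its speed; a pose out of reach is approached as far as the arm can. A call is refused whole if a number of a shift passes 50 or a number of a turn 8.59, either way. A call with a gripper value outside its range is refused whole. "grip" is the opening in per cent of the stroke, from 0 (shut) to 100 (fully open), set as the call begins (left out, the last holds). The fingers move at their own pace and stop on an object; "grip_force" is the grip in N (left out, the last holds). Time passes only in rows, so rows that do not move let the fingers close. It gives the time, the measured TCP pose, the force and the opening at its end, in the units of the state.
- bot.observe(): the state, without advancing time (a new reading comes with each control period).
- bot.grab_frame(name): name is "scene" or "top"; returns a dict with "color" (384x512x3 uint8, red, green, blue), "depth" (384x512 float32, m along the optical axis (not along the pixel's ray), 0 where there is no reading), "fov_y" (degrees; the focal length in pixels is half the picture's height over the tangent of half this angle, whatever the lens; pixels are square), "cx", "cy" (the principal point, pixels), "R" (3x3) and "t" (3): a world point X has camera coordinates R X + t. Camera axes: x right, y down, z forward; pixel columns grow to the right and rows downward; lengths in m; the calibration is good to about 2 mm. A picture is of the moment at which its call begins.
- bot.job_done(): hands the job in, once; it reports no verdict.
The state is a dict: "clock": time; "qpos": joint angles; "qd": joint speeds; "joint_efforts": joint torques, N m; "position": TCP position; "tool_rot": TCP orientation; "force": force on the tool from outside, world axes, zero at the start; "moment": the same for the moment, N m; "grip_width": finger opening in m.
Only numpy, scipy, OpenCV 4.12 (cv2) and the standard library are available. Lean on these libraries where they do the work, as an engineer would, in place of code of your own. Each camera call takes 0.05 s, during which the arm holds its last target. There are 200 camera calls.

## Working session

There is one attempt and no reset: what is moved stays moved. The work goes in short steps, Python scripts to look and compute and a tool call to move; the robot and the scene stay as the last step left them, time stands still between calls to the robot, and variables do not carry over. Pictures are saved under pics/ and viewed, about 8 in all and at most 12, crops included, and the job is handed in when it is done.

Besides the shell and the picture viewer there is one more tool, called after ">>>" as name(argument=value, ...) on one line, values as JSON. arm_command: Moves the arm, as the interface text tells. Its arguments: {"type":"object","properties":{"targets":{"type":"array"},"grip":{"type":"number"},"grip_force":{"type":"number"}},"required":["targets"]}

```bash
mkdir -p pics; python3 - <<'E'
from workcell import bot
import cv2,numpy as np
print(bot.observe())
for n in("scene","top"):
    f=bot.grab_frame(n); cv2.imwrite(f"pics/{n}0.png",cv2.resize(f["color"][:,:,::-1],(800,600),interpolation=cv2.INTER_CUBIC))
    np.savez(f"{n}0.npz",**f); print(n,f["fov_y"],f["cx"],f["cy"],f["R"],f["t"])
E
```

```text
{'clock': 0.0, 'qpos': array([-1.21820203,  0.5219977 , -0.0363518 ,  1.60000947,  0.02116644,
        1.02111194, -0.11280637]), 'qd': array([ 0.00115834, -0.00226743,  0.00213752,  0.00120564,  0.00145422,
        0.00046048,  0.00027856]), 'joint_efforts': array([ 1.59777846e-03, -9.27094173e+01,  1.98003821e+00, -3.69936776e+01,
        1.77595048e-02,  7.87111087e-03, -9.80765071e-05]), 'position': array([0.2563224 , 0.56966325, 0.24773508]), 'tool_rot': array([3.14155084e+00, 1.14254230e-03, 1.14798930e+00]), 'force': array([ 0.31167586,  0.12668993, -0.26058334]), 'moment': array([-0.02140907,  0.01839802, -0.01660647]), 'grip_width': 0.08560628983347265}
scene 49.88227500265828 255.70555608419997 188.58498817369295 [[ 0.77966817  0.62618097 -0.00386561]
 [ 0.50471924 -0.63206414 -0.588008  ]
 [-0.37064273  0.45650007 -0.80884587]] [-0.45140743 -0.26156228  1.74526339]
top 47.71921961723783 254.75058076790452 199.6861613355917 [[ 0.01086245 -0.99983685  0.01443188]
 [-0.98411651 -0.01324694 -0.17702883]
 [ 0.17719112 -0.01227968 -0.98409985]] [-0.03564356  0.56332722  1.48679776]
```

View pics/scene0.png

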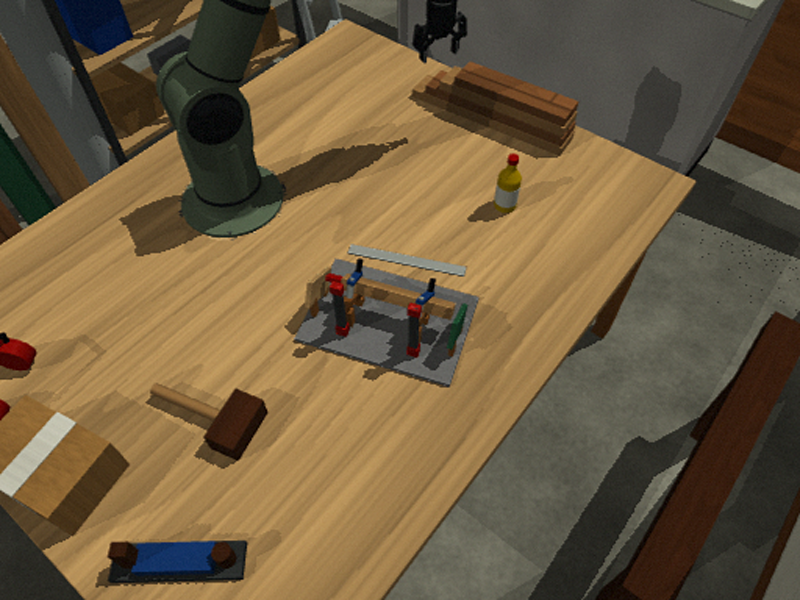

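View pics/top0.png

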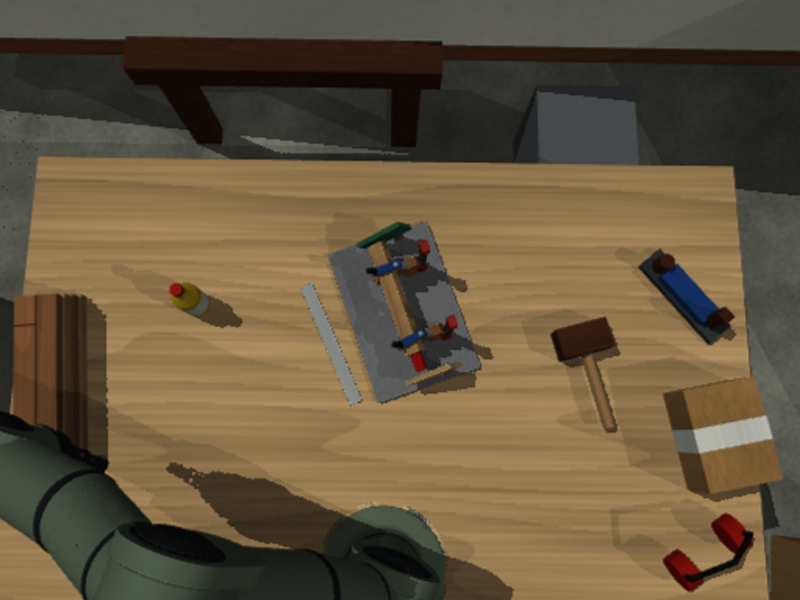

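The images show the cradle around top px (400,305). The green cheek is at (385,235), the red tenon at (418,360), the knobs near (372,272) and (398,345), and the clamps at (424,250) and (452,325) on the up-slope side. The rule lies left of the cradle, and the robot base is at the bottom. Next I'll fit a box model to the depth points.

```bash
cat > h.py <<'E'
import numpy as np
from scipy.spatial.transform import Rotation as Ro
from scipy.optimize import least_squares
TH=0.55
def cloud(f):
    d=f["depth"]; H,W=d.shape; fl=H/2/np.tan(np.radians(float(f["fov_y"]))/2)
    v,u=np.mgrid[:H,:W]; c=np.stack([(u-f["cx"])/fl*d,(v-f["cy"])/fl*d,d],-1)
    return (c-f["t"])@f["R"]   # R^T (c-t)
def cradR(h):
    xl=np.array([np.cos(h),-np.sin(h),0]); up=np.array([0,0,1.])
    x=xl*np.cos(TH)+up*np.sin(TH); z=up*np.cos(TH)-xl*np.sin(TH)
    return np.stack([x,np.cross(z,x),z],1)
def sd(p,lo,hi):
    lo,hi=np.array(lo),np.array(hi); q=np.abs(p-(lo+hi)/2)-(hi-lo)/2
    return np.linalg.norm(np.maximum(q,0),axis=-1)+np.minimum(q.max(-1),0)
def model(P,th,rail=True):
    x,y,z,h,kl,kr=th; R=cradR(h); q=(P-[x,y,z])@R*1000
    D=[]
    if rail: D+=[sd(q,[-18,-110,0],[18,150,28]),sd(q,[-6-6,-150,8],[12,-110,20])]
    for s,k in((1,kl),(-1,kr)):
        D.append(sd(q*[1,s,1],[-45,160,-80],[70,172,20]))
        D.append(sd(q*[1,s,1],[-45,69,-40],[70,91,0]))
        e=(q-[42,s*80,0])*[1,s,1]
        a=np.stack([-e[:,0]*np.cos(k)+e[:,1]*np.sin(k),e[:,0]*np.sin(k)+e[:,1]*np.cos(k),e[:,2]],-1)
        D.append(sd(a,[-9,-9,31],[64,9,41])); 
        r=np.hypot(a[:,0]-55,a[:,1])-7; D.append(np.maximum(r,np.abs(a[:,2]-56)-15))
        g=P-[x,y,0]; l=np.stack([g[:,0]*np.cos(h)-g[:,1]*np.sin(h),s*(g[:,0]*np.sin(h)+g[:,1]*np.cos(h)),g[:,2]],-1)*1000
        D.append(sd(l,[78-11,85-13,12],[78+11,85+13,190]))
    return np.min(np.abs(D),0)
def fit(P,th0,free=None,rail=True):
    th0=np.array(th0,float); free=list(range(6)) if free is None else free
    def full(a): t=th0.copy(); t[free]=a; return t
    def res(a):
        t=full(a); sc=np.r_[P]; return np.minimum(model(sc,t,rail),25)
    r=least_squares(res,th0[free],loss="cauchy",f_scale=2,x_scale=np.array([.01,.01,.01,.05,.1,.1])[free],diff_step=1e-4)
    return full(r.x),np.median(res(r.x)),r.cost
E
python3 - <<'E'
from h import *
Cs={}
for n in("scene","top"):
    f=dict(np.load(n+"0.npz")); X=cloud(f); c=f["color"].astype(int)
    ok=(f["depth"]>0)&(X[...,2]>.03)&(X[...,2]<.25)&(abs(X[...,0]-.6)<.25)&(abs(X[...,1])<.2)
    g=ok&(c[...,1]>c[...,0]+25)&(c[...,1]>c[...,2]+10); r=ok&(c[...,0]>2.2*c[...,1])&(c[...,0]>90); b=ok&(c[...,2]>c[...,0]+30)
    for k,m in(("green",g),("red",r),("blue",b)): print(n,k,m.sum(),X[m].mean(0) if m.any() else"")
    Cs[n]=X[ok]; print(n,len(Cs[n]))
Cs["both"]=np.r_[Cs["scene"],Cs["top"]]
for n,P in Cs.items():
    best=min((fit(P,[cx,0,.075,h,.1,.1]) for h in(.95,1.15,1.35) for cx in(.6,.65)),key=lambda t:t[2])
    print(n,best[0].round(4),best[1:])
np.savez("pts0.npz",P=Cs["both"],th=best[0])
E
```

```text
scene green 103 [ 0.74448665 -0.01186208  0.09818712]
scene red 116 [ 0.55839135 -0.10017958  0.14647284]
scene blue 91 [ 0.58319218 -0.03498146  0.12028719]
scene 2020
top green 66 [0.73107578 0.01868899 0.10042173]
top red 134 [ 0.52194908 -0.09087398  0.14233735]
top blue 153 [ 0.57381935 -0.03140103  0.12111462]
top 2008
scene [ 5.850000e-01 -3.360000e-02  7.410000e-02  1.229000e+00 -1.891820e+01
 -3.201659e+02] (np.float64(2.111905759473842), np.float64(4235.735989575962))
top [  0.5761  -0.034    0.0759   1.2228   6.4162 -18.7556] (np.float64(1.3400734930591316), np.float64(2626.1208638035646))
both [ 0.5753 -0.0351  0.0753  1.2253  0.1397  6.3587] (np.float64(1.639975557969473), np.float64(6016.849073096006))
```

```bash
python3 - <<'E'
from h import *
P=np.load("pts0.npz")["P"]
for n,Q in(("scene",P[:2020]),("top",P[2020:]),("both",P)):
    t,m,c=fit(Q,[.5755,-.0345,.0755,1.224,.135,.085]); print(n,t.round(4),m,c)
t=[.5755,-.0345,.0755,1.224,.135,.085]
R=cradR(t[3]);print(R.round(3)); 
for q in([0,0,14],[0,150,14],[0,-150,14],[-12,86,56],[-12,-86,56],[42,80,56],[42,-80,56]): print(q,(np.array(t[:3])+R@q/1000 if 0 else np.array(t[:3])+R@(np.array(q)/1000)).round(4))
E
```

```text
scene [ 0.575  -0.0369  0.0739  1.2254  0.1419  0.0637] 1.385022013115254 2783.0668255355604
top [ 0.5761 -0.034   0.0759  1.2228  0.133   0.0939] 1.3401287455240212 2626.1206277953843
both [ 0.5753 -0.0351  0.0753  1.2253  0.1397  0.0756] 1.639957035492145 6016.849232849412
[[ 0.29   0.94  -0.178]
 [-0.802  0.34   0.492]
 [ 0.523 -0.     0.853]]
[0, 0, 14] [ 0.573  -0.0276  0.0874]
[0, 150, 14] [0.7141 0.0234 0.0874]
[0, -150, 14] [ 0.4319 -0.0786  0.0874]
[-12, 86, 56] [0.643  0.0319 0.117 ]
[-12, -86, 56] [ 0.4812 -0.0266  0.117 ]
[42, 80, 56] [ 0.653  -0.0135  0.1452]
[42, -80, 56] [ 0.5025 -0.0678  0.1452]
```

```bash
cat > p.py <<'E'
import sys,json
from h import *
from workcell import bot
T=np.array([.5755,-.035,.0753]); H=1.225; CR=cradR(H)
def now():
    o=bot.observe(); return o,np.array(o["position"]),Ro.from_euler("xyz",o["tool_rot"]).as_matrix()
def tool(s,a=0):  # a: extra turn (deg) about cradle z
    A=Ro.from_rotvec(np.radians(a)*CR[:,2]).as_matrix()
    return A@np.stack([s*CR[:,0],-s*CR[:,1],-CR[:,2]],1)
def rows(wps,start=None):
    """wps: (cradle mm xyz, R, max mm per row)"""
    o,p,R=now(); c=(p-T)@CR*1000
    print("t %.2f"%o["clock"],"crad",c.round(1),"tilt err deg",np.degrees(min(Ro.from_matrix(tool(s).T@R).magnitude() for s in(1,-1))).round(1),"q",o["qpos"].round(2),"F",o["force"].round(1),"g %.4f"%o["grip_width"])
    for q,Rg,v in wps:
        pg=T+CR@(np.array(q)/1000); w=Ro.from_matrix(R.T@Rg).as_rotvec(); d=pg-p
        n=max(1,int(np.ceil(max(np.linalg.norm(d)*1000/v,np.degrees(np.linalg.norm(w))/8)-.02)))
        out=[]
        for i in range(n):
            tr=R.T@(d/n)*1000; dw=np.degrees(w/n); out.append([round(x,1)+0 for x in (*tr,*dw)])
            R=R@Ro.from_rotvec(w/n).as_matrix()
        p=pg; R=Rg
        print("->",q,n,*[json.dumps(out[i:i+8]) for i in range(0,n,8)],sep="\n")
E
python3 - <<'E'
from p import *
# via: above cradle low side
g=(np.array([.55,.12,.28])-T)@CR*1000
rows([(g,tool(1),42),([-13,54,110],tool(1),40),([-13,54,68],tool(1),25)])
E
```

```text
t 0.10 crad [-487.   -95.3  501. ] tilt err deg 53.7 q [-1.22  0.52 -0.04  1.6   0.02  1.02 -0.11] F [ 0.1 -0.7  0.1] g 0.0853
->
[-24.69370547  28.546077   255.25023486]
18
[[-16.1, 25.1, -1.8, -2.1, 0.8, 7.3], [-12.7, 27.0, -1.0, -2.1, 0.8, 7.3], [-9.2, 28.4, -0.2, -2.1, 0.8, 7.3], [-5.5, 29.4, 0.7, -2.1, 0.8, 7.3], [-1.7, 29.8, 1.7, -2.1, 0.8, 7.3], [2.1, 29.7, 2.8, -2.1, 0.8, 7.3], [5.8, 29.1, 3.9, -2.1, 0.8, 7.3], [9.3, 27.9, 5.1, -2.1, 0.8, 7.3]]
[[12.7, 26.3, 6.2, -2.1, 0.8, 7.3], [15.9, 24.2, 7.3, -2.1, 0.8, 7.3], [18.7, 21.8, 8.4, -2.1, 0.8, 7.3], [21.2, 18.9, 9.4, -2.1, 0.8, 7.3], [23.2, 15.7, 10.4, -2.1, 0.8, 7.3], [24.9, 12.2, 11.2, -2.1, 0.8, 7.3], [26.0, 8.5, 12.0, -2.1, 0.8, 7.3], [26.7, 4.7, 12.6, -2.1, 0.8, 7.3]]
[[26.9, 0.8, 13.1, -2.1, 0.8, 7.3], [26.5, -3.1, 13.4, -2.1, 0.8, 7.3]]
->
[-13, 54, 110]
4
[[2.9, -6.4, 36.3, 0.0, 0.0, 0.0], [2.9, -6.4, 36.3, 0.0, 0.0, 0.0], [2.9, -6.4, 36.3, 0.0, 0.0, 0.0], [2.9, -6.4, 36.3, 0.0, 0.0, 0.0]]
->
[-13, 54, 68]
2
[[0.0, 0.0, 21.0, 0.0, 0.0, 0.0], [0.0, 0.0, 21.0, 0.0, 0.0, 0.0]]
```

>>> arm_command(targets=[[-16,25,-2,-2.1,0.8,7.3],[-13,27,-1,-2.1,0.8,7.3],[-9,28,0,-2.1,0.8,7.3],[-5.5,29.5,1,-2.1,0.8,7.3],[-2,30,2,-2.1,0.8,7.3],[2,30,3,-2.1,0.8,7.3],[6,29,4,-2.1,0.8,7.3],[9,28,5,-2.1,0.8,7.3]], grip=0, grip_force=30)

```text
clock: 0.9
position: [0.3859, 0.3611, 0.2607]
tool_rot: [2.943, -0.237, 0.11]
force: [0.4, 0.4, -0.3]
grip_width: 0.0001
```

>>> arm_command(targets=[[13,26,6,-2.1,0.8,7.3],[16,24,7,-2.1,0.8,7.3],[19,22,8,-2.1,0.8,7.3],[21,19,9,-2.1,0.8,7.3],[23,16,10,-2.1,0.8,7.3],[25,12,11,-2.1,0.8,7.3],[26,8.5,12,-2.1,0.8,7.3],[27,5,12,-2.1,0.8,7.3]])

```text
clock: 1.7
position: [0.5078, 0.1474, 0.2815]
tool_rot: [3.067, -0.528, -1.004]
force: [-0.6, 0.2, -0.5]
grip_width: 0.0002
```

```bash
python3 - <<'E'
from p import *
rows([([-13,54,110],tool(1),40),([-13,54,68],tool(1),25)])
E
```

```text
t 1.70 crad [-58.   -1.9 277.5] tilt err deg 11.1 q [-1.25  0.5   0.78  1.89  0.23  0.96 -1.69] F [-0.6  0.2 -0.5] g 0.0002
->
[-13, 54, 110]
5
[[11.3, -7.9, 33.7, -0.4, 0.2, 2.2], [10.9, -8.6, 33.7, -0.4, 0.2, 2.2], [10.5, -9.3, 33.7, -0.4, 0.2, 2.2], [10.0, -9.9, 33.6, -0.4, 0.2, 2.2], [9.5, -10.6, 33.6, -0.4, 0.2, 2.2]]
->
[-13, 54, 68]
2
[[0.0, 0.0, 21.0, 0.0, 0.0, 0.0], [0.0, 0.0, 21.0, 0.0, 0.0, 0.0]]
```

>>> arm_command(targets=[[11,-8,34,-0.4,0.2,2.2],[11,-8.5,34,-0.4,0.2,2.2],[10.5,-9,34,-0.4,0.2,2.2],[10,-10,34,-0.4,0.2,2.2],[9.5,-10.5,34,-0.4,0.2,2.2],[0,0,15,0,0,0]])

```text
clock: 2.3
position: [0.6108, 0.0337, 0.1436]
tool_rot: [-3.129, -0.554, -1.244]
force: [-0.4, 0.5, -0.6]
grip_width: -0.0001
```

```bash
python3 - <<'E'
from p import *
def arc(side,ks,d,z,s,sg=-1,v=20,R=None):
    W=[]
    for k in ks:
        c=np.array([42-55*np.cos(k),80+55*np.sin(k)])+sg*d(k)*np.array([np.sin(k),np.cos(k)])
        W.append(([round(float(c[0]),1),side*round(float(c[1]),1),z],tool(s),v))
    return W
rows([([-13,54,68],tool(1),25)]+arc(1,(.15,.45,.75,1.05,1.3,1.5),lambda k:18+4*min(k,1)/1,68,1))
E
sed -n '/^def arc/,/return W/p' /dev/null
cat >> p.py <<'E'
def arc(side,ks,d,z,s,sg=-1,v=20):
    W=[]
    for k in ks:
        c=np.array([42-55*np.cos(k),80+55*np.sin(k)])+sg*d(k)*np.array([np.sin(k),np.cos(k)])
        W.append(([round(float(c[0]),1),side*round(float(c[1]),1),z],tool(s),v))
    return W
E
```

```text
t 2.30 crad [-9.2 56.5 85.7] tilt err deg 1.0 q [-0.89  0.8   0.71  1.85  0.11  0.64 -1.68] F [-0.4  0.5 -0.6] g -0.0001
->
[-13, 54, 68]
1
[[-3.8, 2.7, 17.7, -0.2, -0.2, -0.9]]
->
[-15.2, 69.8, 68]
1
[[-2.2, -15.8, 0.0, 0.0, 0.0, 0.0]]
->
[-16.1, 86.1, 68]
1
[[-0.9, -16.3, 0.0, 0.0, 0.0, 0.0]]
->
[-12.6, 102.1, 68]
1
[[3.5, -16.0, 0.0, 0.0, 0.0, 0.0]]
->
[-4.4, 116.8, 68]
1
[[8.2, -14.7, 0.0, 0.0, 0.0, 0.0]]
->
[6.1, 127.1, 68]
1
[[10.5, -10.3, 0.0, 0.0, 0.0, 0.0]]
->
[16.2, 133.3, 68]
1
[[10.1, -6.2, 0.0, 0.0, 0.0, 0.0]]
```

>>> arm_command(targets=[[-4,2.5,17,-0.2,-0.2,-0.9],[-1.5,-8,0,0,0,0],[-1,-8,0,0,0,0],[-0.5,-8,0,0,0,0],[-0.5,-8,0,0,0,0],[2,-8,0,0,0,0],[2,-8,0,0,0,0]])

```text
clock: 3.0
position: [0.6585, 0.0442, 0.1262]
tool_rot: [3.138, -0.551, -1.225]
force: [-3.2, -1.9, 1.8]
grip_width: 0.0002
```

```bash
python3 - <<'E'
from p import *
rows(arc(1,(.9,1.05,1.3,1.5),lambda k:18+4*min(k,1)/1,68,1,v=10))
E
```

```text
t 3.00 crad [-12.9 105.   67.6] tilt err deg 0.2 q [-0.82  0.87  0.67  1.71  0.09  0.69 -1.65] F [-3.2 -1.9  1.8] g 0.0002
->
[-9.1, 109.7, 68]
1
[[3.8, -4.7, -0.4, 0.2, -0.1, 0.0]]
->
[-4.4, 116.8, 68]
1
[[4.7, -7.1, 0.0, 0.0, 0.0, 0.0]]
->
[6.1, 127.1, 68]
2
[[5.3, -5.2, 0.0, 0.0, 0.0, 0.0], [5.3, -5.2, 0.0, 0.0, 0.0, 0.0]]
->
[16.2, 133.3, 68]
2
[[5.0, -3.1, 0.0, 0.0, 0.0, 0.0], [5.0, -3.1, 0.0, 0.0, 0.0, 0.0]]
```

Contact is light and tracking is exact. I'll continue, then back off and go to the right keeper.

>>> arm_command(targets=[[4,-5,0,0,0,0],[5,-7,0,0,0,0],[5.5,-5.5,0,0,0,0],[5.5,-5,0,0,0,0],[5.5,-4,0,0,0,0],[6,-3,0,0,0,0],[0,0,0,0,0,0]])

```text
clock: 3.7
position: [0.7002, 0.0277, 0.145]
tool_rot: [3.141, -0.551, -1.226]
force: [-0.4, 0.1, -0.0]
grip_width: -0.0004
```

```bash
python3 - <<'E'
from p import *
rows([([-12,110,100],tool(1),30),([-13,-52,100],tool(1),40),([-13,-52,68],tool(1),25)])
E
```

```text
t 3.70 crad [ 22.1 138.5  68.2] tilt err deg 0.1 q [-0.75  0.88  0.65  1.6   0.09  0.75 -1.59] F [-0.4  0.1 -0. ] g -0.0004
->
[-12, 110, 100]
2
[[-17.0, 14.3, -15.9, 0.0, 0.0, 0.0], [-17.1, 14.3, -15.9, 0.0, 0.0, 0.0]]
->
[-13, -52, 100]
5
[[-0.2, 32.4, 0.0, 0.0, 0.0, 0.0], [-0.2, 32.4, 0.0, 0.0, 0.0, 0.0], [-0.2, 32.4, 0.0, 0.0, 0.0, 0.0], [-0.2, 32.4, 0.0, 0.0, 0.0, 0.0], [-0.2, 32.4, 0.0, 0.0, 0.0, 0.0]]
->
[-13, -52, 68]
2
[[0.0, 0.0, 16.0, 0.0, 0.0, 0.0], [0.0, 0.0, 16.0, 0.0, 0.0, 0.0]]
```

>>> arm_command(targets=[[-17,14,-16,0,0,0],[-17,14,-16,0,0,0],[0,33,0,0,0,0],[0,33,0,0,0,0],[0,33,0,0,0,0],[0,33,0,0,0,0],[0,30,0,0,0,0],[0,0,16,0,0,0]])

```text
clock: 4.5
position: [0.502, -0.0019, 0.1417]
tool_rot: [-3.137, -0.549, -1.227]
force: [0.6, 1.2, -0.4]
grip_width: -0.0003
```

```bash
python3 - <<'E'
from p import *
rows([([-13,-54,68],tool(1),25)]+arc(-1,(.15,.45,.75,1.05,1.3,1.5),lambda k:18+4*min(k,1)/1,68,1,v=10))
E
```

```text
t 4.50 crad [-13.1 -58.   85.9] tilt err deg 0.2 q [-1.01  0.7   0.78  2.15  0.17  0.47 -1.74] F [ 0.6  1.2 -0.4] g -0.0003
->
[-13, -54, 68]
1
[[0.1, -3.9, 17.9, -0.2, 0.0, -0.1]]
->
[-15.2, -69.8, 68]
2
[[-1.1, 7.9, 0.0, 0.0, 0.0, 0.0], [-1.1, 7.9, 0.0, 0.0, 0.0, 0.0]]
->
[-16.1, -86.1, 68]
2
[[-0.5, 8.2, 0.0, 0.0, 0.0, 0.0], [-0.5, 8.2, 0.0, 0.0, 0.0, 0.0]]
->
[-12.6, -102.1, 68]
2
[[1.8, 8.0, 0.0, 0.0, 0.0, 0.0], [1.8, 8.0, 0.0, 0.0, 0.0, 0.0]]
->
[-4.4, -116.8, 68]
2
[[4.1, 7.4, 0.0, 0.0, 0.0, 0.0], [4.1, 7.4, 0.0, 0.0, 0.0, 0.0]]
->
[6.1, -127.1, 68]
2
[[5.2, 5.1, 0.0, 0.0, 0.0, 0.0], [5.2, 5.1, 0.0, 0.0, 0.0, 0.0]]
->
[16.2, -133.3, 68]
2
[[5.0, 3.1, 0.0, 0.0, 0.0, 0.0], [5.0, 3.1, 0.0, 0.0, 0.0, 0.0]]
```

>>> arm_command(targets=[[0,-3,18,0,0,0],[-1,8,0,0,0,0],[-1,8,0,0,0,0],[0,8,0,0,0,0],[-0.5,8,0,0,0,0],[2,8,0,0,0,0],[2,8,0,0,0,0]])

```text
clock: 5.2
position: [0.4605, -0.0274, 0.1278]
tool_rot: [-3.133, -0.548, -1.226]
force: [2.9, 0.1, 1.3]
grip_width: 0.0001
```

>>> arm_command(targets=[[4,7.5,0,0,0,0],[4,7,0,0,0,0],[5.5,5.5,0,0,0,0],[5.5,5,0,0,0,0],[5.5,3,0,0,0,0],[5.5,3,0,0,0,0],[0,0,0,0,0,0]])

```text
clock: 5.9
position: [0.4368, -0.0659, 0.1449]
tool_rot: [-3.134, -0.547, -1.227]
force: [-0.5, -0.2, 0.5]
grip_width: 0.0002
```

```bash
python3 - <<'E'
from p import *
rows([([18,-133,68],tool(1),10),([-14,-110,110],tool(1),30),([0,-15,140],tool(1),40),([0,-15,60],tool(1),40)])
E
```

```text
t 5.90 crad [  21.1 -140.9   68.8] tilt err deg 0.4 q [-1.01  0.64  0.87  2.34  0.24  0.3  -1.72] F [-0.5 -0.2  0.5] g 0.0002
->
[18, -133, 68]
1
[[-3.1, -7.9, 0.8, -0.4, 0.1, -0.1]]
->
[-14, -110, 110]
2
[[-16.0, -11.5, -21.0, 0.0, 0.0, 0.0], [-16.0, -11.5, -21.0, 0.0, 0.0, 0.0]]
->
[0, -15, 140]
3
[[4.7, -31.7, -10.0, 0.0, 0.0, 0.0], [4.7, -31.7, -10.0, 0.0, 0.0, 0.0], [4.7, -31.7, -10.0, 0.0, 0.0, 0.0]]
->
[0, -15, 60]
2
[[0.0, 0.0, 40.0, 0.0, 0.0, 0.0], [0.0, 0.0, 40.0, 0.0, 0.0, 0.0]]
```

>>> arm_command(targets=[[-16,-12,-22,0,0,0],[-16,-12,-22,0,0,0],[5,-34,-12,0,0,0],[5,-36,-12,0,0,0],[4,-36,-12,0,0,0],[0,-30,0,0,0,0],[0,0,0,0,0,0]], grip=82)

```text
clock: 6.6
position: [0.5713, 0.0462, 0.207]
tool_rot: [-3.137, -0.547, -1.227]
force: [-0.2, -0.3, 0.4]
grip_width: 0.0701
```

```bash
cat >> h.py <<'E'
def snap(tag,gripz=None):
    from workcell import bot; import cv2
    F={}
    for n in("scene","top"):
        f=bot.grab_frame(n); F[n]=f; np.savez(f"{n}_{tag}.npz",**f)
    return F
def crop(f,name,u0,v0,w,h,k=4):
    import cv2; cv2.imwrite(f"pics/{name}.png",cv2.resize(f["color"][v0:v0+h,u0:u0+w,::-1],None,fx=k,fy=k,interpolation=cv2.INTER_CUBIC))
def pts(F):
    out=[]
    for f in F.values():
        X=cloud(f); ok=(f["depth"]>0)&(X[...,2]>.03)&(X[...,2]<.25)&(abs(X[...,0]-.6)<.25)&(abs(X[...,1])<.2); out.append(X[ok])
    return out
def railends(F):
    """red tenon and wood extents along cradle y, from colour+depth"""
    from p import T,CR
    for n,f in F.items():
        q=(cloud(f)-T)@CR*1000; c=f["color"].astype(int)
        near=(f["depth"]>0)&(abs(q[...,0])<22)&(abs(q[...,1])<158)&(q[...,2]>3)&(q[...,2]<34)
        red=near&(c[...,0]>2.2*c[...,1])&(c[...,0]>60); w=near&~red
        for k,m in(("red",red),("wood",w)):
            if m.sum()>5: a=q[m]; print(n,k,m.sum(),"y 2/98%",np.percentile(a[:,1],[2,98]).round(1),"med xz",np.median(a[:,[0,2]],0).round(1))
def keepers(F):
    from p import T,H
    P=np.concatenate(pts(F)); 
    t,m,c=min((fit(P,[*T,H,a,a],free=[4,5]) for a in(0.1,.8,1.5)),key=lambda t:t[2]); print("keepers",t[4:].round(3),m,c)
E
python3 - <<'E'
from p import *
F=snap("1"); crop(F["top"],"top1",190,120,130,150); railends(F); keepers(F)
rows([([1,15,60],tool(1),40),([1,15,14],tool(1),20)])
E
```

```text
scene red 9 y 2/98% [-150.9 -121.8] med xz [11.2  9.5]
scene wood 481 y 2/98% [-103.8  146.3] med xz [15.5 23.4]
top red 37 y 2/98% [-150.6 -113.9] med xz [ 7.8 19.8]
top wood 913 y 2/98% [-136.2  140. ] med xz [ 4.1 27.1]
keepers [1.592 1.58 ] 1.742100932391483 7933.928570544639
t 6.70 crad [  3.   20.3 152.3] tilt err deg 0.2 q [-1.01  0.66  0.79  1.91  0.14  0.73 -1.67] F [-0.8  0.1 -0.4] g 0.0702
->
[1, 15, 60]
3
[[-0.6, 1.8, 30.8, 0.0, 0.1, 0.0], [-0.6, 1.8, 30.8, 0.0, 0.1, 0.0], [-0.6, 1.8, 30.8, 0.0, 0.1, 0.0]]
->
[1, 15, 14]
3
[[0.0, 0.0, 15.3, 0.0, 0.0, 0.0], [0.0, 0.0, 15.3, 0.0, 0.0, 0.0], [0.0, 0.0, 15.3, 0.0, 0.0, 0.0]]
```

View pics/top1.png

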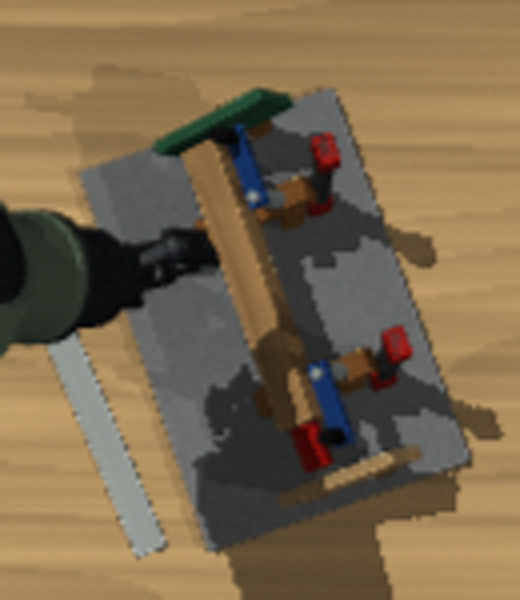

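The crop shows both blue keepers parallel to the rail at (250,170) and (335,410), with the rail free from (210,150) to the red tenon at (312,445). The gripper stands down-slope of it, above the rail's middle. I'll grasp now.

>>> arm_command(targets=[[-0.5,2,32,0,0,0],[-0.5,2,32,0,0,0],[-0.5,1.5,32,0,0,0],[0,0,14,0,0,0],[0,0,14,0,0,0],[0,0,12,0,0,0],[0,0,4,0,0,0]])

```text
clock: 7.4
position: [0.5818, -0.0289, 0.0816]
tool_rot: [3.138, -0.546, -1.227]
force: [0.0, 0.4, 0.2]
grip_width: 0.0703
```

```bash
python3 - <<'E'
from p import *
rows([([1,15,14],tool(1),20)])
E
```

```text
t 7.40 crad [0.3 8.  7.3] tilt err deg 0.3 q [-0.81  0.86  0.69  1.98  0.1   0.42 -1.64] F [0.  0.4 0.2] g 0.0703
->
[1, 15, 14]
1
[[0.7, -7.0, -6.8, 0.2, 0.2, -0.1]]
```

>>> arm_command(targets=[[0,-7,-6,0,0,0],[0,0,0,0,0,0]])

```text
clock: 7.6
position: [0.5874, -0.0233, 0.0874]
tool_rot: [3.138, -0.547, -1.227]
force: [0.0, -0.1, -0.1]
grip_width: 0.0701
```

>>> arm_command(targets=[[0,0,0,0,0,0],[0,0,0,0,0,0],[0,0,0,0,0,0],[0,0,0,0,0,0],[0,0,0,0,0,0]], grip=0, grip_force=60)

```text
clock: 8.1
position: [0.5879, -0.0214, 0.0889]
tool_rot: [3.14, -0.545, -1.227]
force: [-0.2, 0.1, -1.9]
grip_width: 0.0355
```

```bash
python3 - <<'E'
from p import *
rows([([0,15,50],tool(1),10),([-80,15,250],tool(1),30)])
E
```

```text
t 8.10 crad [-0.2 16.2 16.1] tilt err deg 0.3 q [-0.81  0.86  0.69  1.96  0.1   0.45 -1.64] F [-0.2  0.1 -1.9] g 0.0355
->
[0, 15, 50]
4
[[0.0, 0.3, -8.5, 0.0, 0.1, 0.0], [0.0, 0.3, -8.5, 0.0, 0.1, 0.0], [0.0, 0.3, -8.5, 0.0, 0.1, 0.0], [0.0, 0.3, -8.5, 0.0, 0.1, 0.0]]
->
[-80, 15, 250]
8
[[-10.0, 0.0, -25.0, 0.0, 0.0, 0.0], [-10.0, 0.0, -25.0, 0.0, 0.0, 0.0], [-10.0, 0.0, -25.0, 0.0, 0.0, 0.0], [-10.0, 0.0, -25.0, 0.0, 0.0, 0.0], [-10.0, 0.0, -25.0, 0.0, 0.0, 0.0], [-10.0, 0.0, -25.0, 0.0, 0.0, 0.0], [-10.0, 0.0, -25.0, 0.0, 0.0, 0.0], [-10.0, 0.0, -25.0, 0.0, 0.0, 0.0]]
```

>>> arm_command(targets=[[0,0,-6,0,0,0],[0,0,-8,0,0,0],[0,0,-10,0,0,0],[0,0,-10,0,0,0],[0,0,-15,0,0,0],[0,0,-15,0,0,0]])

```text
clock: 8.7
position: [0.5753, 0.0115, 0.147]
tool_rot: [3.139, -0.546, -1.227]
force: [1.5, 0.4, -1.9]
grip_width: 0.0349
```

>>> arm_command(targets=[[-3,0,-20,0,0,0],[-5,0,-28,0,0,0],[-5,0,-30,0,0,0],[-5,0,-30,0,0,0],[-5,0,-30,0,0,0],[-5,0,-30,0,0,0],[-5,0,-28,0,0,0],[-5,0,-20,0,0,0]])

```text
clock: 9.5
position: [0.5221, 0.1541, 0.3239]
tool_rot: [3.141, -0.541, -1.229]
force: [0.3, 0.5, -2.4]
grip_width: 0.0349
```

```bash
python3 - <<'E'
from p import *
rows([([-40,0,300],tool(1),10)])
E
```

```text
t 9.50 crad [-37.2  13.9 314.4] tilt err deg 0.6 q [-1.28  0.52  0.88  1.77  0.16  1.09 -1.77] F [ 0.3  0.5 -2.4] g 0.0349
->
[-40, 0, 300]
2
[[-1.3, 6.9, 7.2, 0.1, 0.3, -0.1], [-1.4, 6.9, 7.2, 0.1, 0.3, -0.1]]
```

>>> arm_command(targets=[[0,0,0,0,0,-4],[0,0,0,0,0,-7],[0,0,0,0,0,-8],[0,0,0,0,0,-8],[0,0,0,0,0,-8],[0,0,0,0,0,-8],[0,0,0,0,0,-8],[0,0,0,0,0,-8]])

```text
clock: 10.3
position: [0.5187, 0.1589, 0.3311]
tool_rot: [2.665, -0.253, -0.097]
force: [0.2, -0.7, -1.3]
grip_width: 0.0353
```

>>> arm_command(targets=[[0,0,0,0,0,-8],[0,0,0,0,0,-8],[0,0,0,0,0,-8],[0,0,0,0,0,-8],[0,0,0,0,0,-8],[0,0,0,0,0,-8],[0,0,0,0,0,-8],[0,0,0,0,0,-8]])

```text
clock: 11.1
position: [0.5157, 0.1588, 0.337]
tool_rot: [2.701, 0.31, 0.935]
force: [0.3, -1.2, -2.2]
grip_width: 0.035
```

```bash
python3 - <<'E'
from p import *
rows([([-40,-16,300],tool(-1),10)])
E
```

```text
t 11.10 crad [-35.9   9.4 329. ] tilt err deg 52.4 q [-0.95  0.37  0.35  1.75  0.42  1.21  0.2 ] F [ 0.3 -1.2 -2.2] g 0.0350
->
[-40, -16, 300]
7
[[-2.6, -2.6, 4.1, 0.0, -0.2, -7.5], [-2.2, -3.0, 4.1, 0.0, -0.2, -7.5], [-1.8, -3.2, 4.1, 0.0, -0.2, -7.5], [-1.3, -3.4, 4.1, 0.0, -0.2, -7.5], [-0.9, -3.6, 4.1, 0.0, -0.2, -7.5], [-0.4, -3.7, 4.1, 0.0, -0.2, -7.5], [0.1, -3.7, 4.1, 0.0, -0.2, -7.5]]
```

>>> arm_command(targets=[[-2.5,-2.5,4,0,-0.2,-7.8],[-2,-3,4,0,-0.2,-7.8],[-2,-3,4,0,-0.2,-7.8],[-1.5,-3.5,4,0,-0.2,-7.8],[-1,-3.5,4,0,-0.2,-7.8],[-0.5,-3.7,4,0,-0.2,-7.8],[0,-3.7,4,0,-0.2,-6],[0,0,0,0,0,0]])

```text
clock: 11.9
position: [0.493, 0.1371, 0.3169]
tool_rot: [-3.113, 0.555, 1.972]
force: [0.7, -0.2, -2.1]
grip_width: 0.0355
```

```bash
python3 - <<'E'
from p import *
rows([([-40,-16,300],tool(-1),10),([0,-16,150],tool(-1),30),([0,-16,80],tool(-1),20)])
E
```

```text
t 11.90 crad [-35.7 -19.3 305.2] tilt err deg 2.7 q [-0.84  0.34  0.18  1.84  0.5   1.2   1.06] F [ 0.7 -0.2 -2.1] g 0.0355
->
[-40, -16, 300]
1
[[4.2, 3.5, 5.2, 0.1, 0.3, 2.7]]
->
[0, -16, 150]
6
[[-6.7, 0.0, 25.0, 0.0, 0.0, 0.0], [-6.7, 0.0, 25.0, 0.0, 0.0, 0.0], [-6.7, 0.0, 25.0, 0.0, 0.0, 0.0], [-6.7, 0.0, 25.0, 0.0, 0.0, 0.0], [-6.7, 0.0, 25.0, 0.0, 0.0, 0.0], [-6.7, 0.0, 25.0, 0.0, 0.0, 0.0]]
->
[0, -16, 80]
4
[[0.0, 0.0, 17.5, 0.0, 0.0, 0.0], [0.0, 0.0, 17.5, 0.0, 0.0, 0.0], [0.0, 0.0, 17.5, 0.0, 0.0, 0.0], [0.0, 0.0, 17.5, 0.0, 0.0, 0.0]]
```

>>> arm_command(targets=[[4,3.5,5,0,0.3,2.7],[-7,0,25,0,0,0],[-7,0,25,0,0,0],[-7,0,25,0,0,0],[-7,0,25,0,0,0],[-7,0,25,0,0,0],[-7,0,22,0,0,0],[0,0,12,0,0,0]])

```text
clock: 12.7
position: [0.5394, 0.0269, 0.1991]
tool_rot: [3.11, 0.548, 1.877]
force: [-0.1, 0.3, -1.3]
grip_width: 0.0351
```

```bash
python3 - <<'E'
from p import *
rows([([3,-16,80],tool(-1),20),([3,-16,35],tool(-1),12)])
E
```

```text
t 12.70 crad [  4.6 -13.  142.4] tilt err deg 2.1 q [-0.67  0.49  0.26  1.99  0.61  0.81  1.  ] F [-0.1  0.3 -1.3] g 0.0351
->
[3, -16, 80]
4
[[0.4, -0.9, 15.6, 0.2, 0.0, -0.5], [0.4, -0.9, 15.6, 0.2, 0.0, -0.5], [0.4, -0.8, 15.6, 0.2, 0.0, -0.5], [0.4, -0.8, 15.6, 0.2, 0.0, -0.5]]
->
[3, -16, 35]
4
[[0.0, 0.0, 11.3, 0.0, 0.0, 0.0], [0.0, 0.0, 11.3, 0.0, 0.0, 0.0], [0.0, 0.0, 11.3, 0.0, 0.0, 0.0], [0.0, 0.0, 11.3, 0.0, 0.0, 0.0]]
```

>>> arm_command(targets=[[0.4,-1,15,0.2,0,-0.5],[0.4,-1,15,0.2,0,-0.5],[0.4,-1,15,0.2,0,-0.5],[0.4,-1,12,0.2,0,-0.5],[0,0,3,0,0,0],[0,0,0,0,0,0]])

```text
clock: 13.3
position: [0.5479, -0.0009, 0.1464]
tool_rot: [3.136, 0.55, 1.905]
force: [-0.7, 0.1, -1.5]
grip_width: 0.0351
```

```bash
python3 - <<'E'
from p import *
F=snap("2"); crop(F["top"],"top2",190,120,130,150)
for n,f in F.items():   # red tenon held in the air: cradle coordinates
    q=(cloud(f)-T)@CR*1000; c=f["color"].astype(int)
    m=(f["depth"]>0)&(abs(q[...,0])<25)&(abs(q[...,1])<200)&(q[...,2]>40)&(q[...,2]<120)&(c[...,0]>2.2*c[...,1])&(c[...,0]>60)
    if m.sum()>3: print(n,m.sum(),np.percentile(q[m],[2,50,98],axis=0).round(1))
rows([([3,-16,35],tool(-1),12)])
E
```

```text
scene 68 [[ -5.7 113.7  72. ]
 [ 13.2 132.9  81.6]
 [ 19.1 151.7  85.1]]
top 75 [[ -9.2 112.6  74.3]
 [  5.4 132.3  86.1]
 [ 15.7 149.8  95.3]]
t 13.40 crad [  1.8 -14.3  82.7] tilt err deg 0.6 q [-0.62  0.59  0.28  2.01  0.65  0.68  0.98] F [-0.4 -0.5 -0.6] g 0.0353
->
[3, -16, 35]
4
[[-0.3, -0.4, 11.9, 0.0, 0.0, -0.1], [-0.3, -0.4, 11.9, 0.0, 0.0, -0.1], [-0.3, -0.4, 11.9, 0.0, 0.0, -0.1], [-0.3, -0.4, 11.9, 0.0, 0.0, -0.1]]
```

View pics/top2.png

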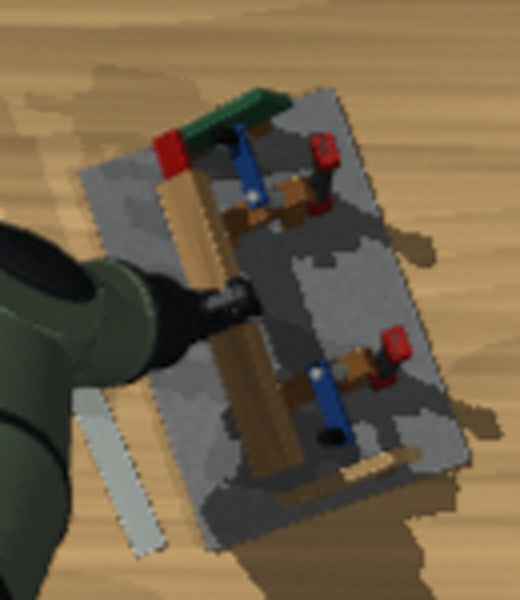

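The rail is reversed: red tenon at (172,152) beside the green cheek, plain end at (275,465), and both keepers clear. The tenon spans cradle y 113 to 151, so it is centred. I'll lower it gently.

>>> arm_command(targets=[[-0.5,-0.3,12,0,0,0],[-0.5,-0.3,12,0,0,0],[-0.5,-0.3,12,0,0,0],[0,-0.3,10,0,0,0],[0,0,4,0,0,0],[0,0,0,0,0,0]])

```text
clock: 14.0
position: [0.557, -0.0288, 0.1016]
tool_rot: [3.134, 0.549, 1.904]
force: [-0.6, -0.7, -1.6]
grip_width: 0.0353
```

```bash
python3 - <<'E'
from p import *
rows([([3,-15,18],tool(-1),4)])
E
```

```text
t 14.00 crad [  3.4 -15.3  28.7] tilt err deg 0.6 q [-0.58  0.68  0.31  2.03  0.71  0.56  0.94] F [-0.6 -0.7 -1.6] g 0.0353
->
[3, -15, 18]
3
[[0.1, 0.1, 3.6, 0.0, 0.0, -0.2], [0.1, 0.1, 3.6, 0.0, 0.0, -0.2], [0.1, 0.1, 3.6, 0.0, 0.0, -0.2]]
```

>>> arm_command(targets=[[0,0,3.5,0,0,-0.3],[0,0,3.5,0,0,-0.3],[0,0,2.5,0,0,0],[0,0,1.5,0,0,0],[0,0,1,0,0,0],[0,0,0.5,0,0,0]])

```text
clock: 14.6
position: [0.5599, -0.0347, 0.0905]
tool_rot: [3.139, 0.549, 1.918]
force: [-0.5, -0.4, -2.5]
grip_width: 0.035
```

```bash
python3 - <<'E'
from p import *
rows([([0,-15,16],tool(-1),4)])
print("F cradle",(CR.T@bot.observe()["force"]).round(1), "M",(CR.T@bot.observe()["moment"]).round(2))
E
```

```text
t 14.60 crad [  3.2 -14.6  15.9] tilt err deg 0.2 q [-0.57  0.71  0.32  2.03  0.73  0.54  0.94] F [-0.5 -0.4 -2.5] g 0.0350
->
[0, -15, 16]
1
[[3.2, -0.4, -0.1, 0.2, -0.1, 0.1]]
F cradle [-1.2 -0.6 -2.3] M [ 0.    0.75 -0.02]
```

>>> arm_command(targets=[[0,0,1,0,0,0],[1,0,0.5,0,0,0],[1,0,0,0,0,0],[0,0,0,0,0,0]])

```text
clock: 15.0
position: [0.5598, -0.0339, 0.0902]
tool_rot: [3.138, 0.551, 1.916]
force: [0.3, -0.6, -1.2]
grip_width: 0.035
```

```bash
python3 - <<'E'
from p import *
rows([([0,-15,16],tool(-1),4)])
print("F cradle",(CR.T@bot.observe()["force"]).round(1), "M",(CR.T@bot.observe()["moment"]).round(2))
E
```

```text
t 15.00 crad [  2.3 -14.4  16. ] tilt err deg 0.2 q [-0.58  0.71  0.32  2.03  0.73  0.53  0.93] F [ 0.3 -0.6 -1.2] g 0.0350
->
[0, -15, 16]
1
[[2.3, -0.6, 0.0, 0.2, 0.0, 0.0]]
F cradle [-0.1  0.1 -1.4] M [-0.04  0.78 -0.02]
```

>>> arm_command(targets=[[2,0,1,0,0,0],[2,0,1,0,0,0],[1,0,0,0,0,0],[0,0,0,0,0,0]])

```text
clock: 15.4
position: [0.5597, -0.0327, 0.0895]
tool_rot: [3.136, 0.556, 1.913]
force: [0.2, 0.3, -1.1]
grip_width: 0.0352
```

```bash
python3 - <<'E'
from p import *
rows([([0,-15,16],tool(-1),4)])
print("F cradle",(CR.T@bot.observe()["force"]).round(1), "M",(CR.T@bot.observe()["moment"]).round(2))
E
```

```text
t 15.40 crad [  1.  -14.1  16. ] tilt err deg 0.5 q [-0.59  0.71  0.32  2.03  0.73  0.53  0.92] F [ 0.2  0.3 -1.1] g 0.0352
->
[0, -15, 16]
1
[[1.0, -0.9, 0.0, 0.2, 0.3, -0.2]]
F cradle [-0.7  0.3 -0.8] M [ 0.03  0.76 -0.  ]
```

>>> arm_command(targets=[[2,0,0,0,-0.3,0],[2,0,0,0,0,0],[0,0,0,0,0,0]])

```text
clock: 15.7
position: [0.5594, -0.0317, 0.0886]
tool_rot: [3.136, 0.566, 1.911]
force: [-2.7, 3.2, 2.2]
grip_width: 0.0349
```

>>> arm_command(targets=[[0,0,0,0,0,0],[0,0,0,0,0,0],[0,0,0,0,0,0],[0,0,0,0,0,0]], grip=75)

```text
clock: 16.1
position: [0.5592, -0.0312, 0.0879]
tool_rot: [3.136, 0.566, 1.912]
force: [0.4, -0.9, -0.2]
grip_width: 0.0641
```

```bash
python3 - <<'E'
from p import *
rows([([0,-15,110],tool(-1),30)])
F=snap("3"); railends(F)
E
```

```text
t 16.10 crad [ -1.2 -14.   15.5] tilt err deg 1.0 q [-0.6   0.72  0.33  2.03  0.74  0.53  0.9 ] F [ 0.4 -0.9 -0.2] g 0.0641
->
[0, -15, 110]
4
[[-0.7, -0.2, -23.6, 0.0, 0.2, -0.1], [-0.6, -0.2, -23.6, 0.0, 0.2, -0.1], [-0.5, -0.2, -23.6, 0.0, 0.2, -0.1], [-0.4, -0.2, -23.6, 0.0, 0.2, -0.1]]
scene red 37 y 2/98% [ 46.9 152.2] med xz [10.6 11.1]
scene wood 410 y 2/98% [-140.2  107.9] med xz [14.5 23.8]
top red 71 y 2/98% [113.7 149.7] med xz [ 0.4 20.8]
top wood 757 y 2/98% [-143.5  109.7] med xz [ 4.4 27.2]
```

>>> arm_command(targets=[[0,0,-10,0,0,0],[0,0,-18,0,0,0],[0,0,-25,0,0,0],[0,0,-30,0,0,0],[0,0,-22,0,0,0]])

```text
clock: 16.7
position: [0.5375, 0.0229, 0.1795]
tool_rot: [-3.141, 0.567, 1.913]
force: [0.0, -0.7, -0.4]
grip_width: 0.064
```

```bash
python3 - <<'E'
from p import *
F=snap("4"); crop(F["top"],"top4",190,120,130,150); railends(F); keepers(F)
rows([([72,136,125],tool(-1),35),([72,136,68],tool(-1),25)])
E
```

```text
scene red 37 y 2/98% [ 51.5 152.2] med xz [10.8 11.4]
scene wood 484 y 2/98% [-137.8  106.9] med xz [14.2 23.7]
top red 72 y 2/98% [115.7 149.8] med xz [ 0.9 19.9]
top wood 876 y 2/98% [-143.   108.7] med xz [ 4.4 27.3]
keepers [1.587 1.581] 2.0599155663030206 10357.338969701816
t 16.80 crad [ -3.1 -15.  125. ] tilt err deg 0.9 q [-0.67  0.53  0.27  2.    0.63  0.78  0.99] F [ 0.9 -0.  -0.5] g 0.0639
->
[72, 136, 125]
5
[[-14.9, 30.2, 0.3, 0.0, 0.2, 0.0], [-14.9, 30.2, 0.2, 0.0, 0.2, 0.0], [-15.0, 30.2, 0.2, 0.0, 0.2, 0.0], [-15.0, 30.2, 0.1, 0.0, 0.2, 0.0], [-15.0, 30.2, 0.1, 0.0, 0.2, 0.0]]
->
[72, 136, 68]
3
[[0.0, 0.0, 19.0, 0.0, 0.0, 0.0], [0.0, 0.0, 19.0, 0.0, 0.0, 0.0], [0.0, 0.0, 19.0, 0.0, 0.0, 0.0]]
```

View pics/top4.png

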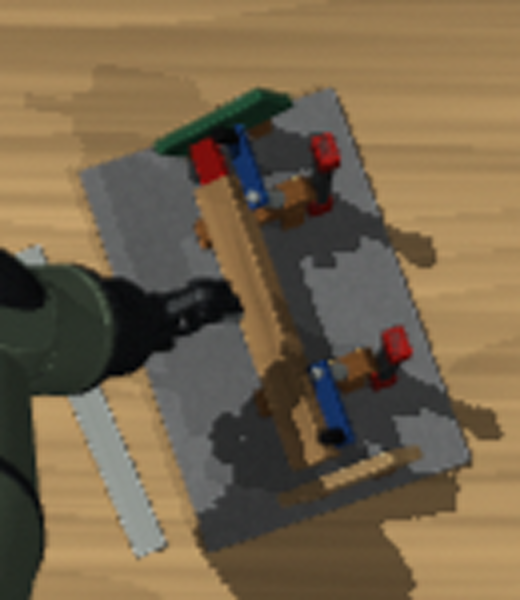

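The rail lies reversed in the cradle, tenon at (208,160) against the green cheek, plain end at (310,455), free of the fingers. Next I'll return the left keeper, with the fingers shut.

>>> arm_command(targets=[[-15,30,0,0,0.2,0],[-15,30,0,0,0.2,0],[-15,30,0,0,0.2,0],[-15,30,0,0,0.2,0],[-15,30,0,0,0.2,0],[0,0,0,0,0,0]], grip=0, grip_force=30)

```text
clock: 17.4
position: [0.705, 0.0144, 0.2219]
tool_rot: [3.141, 0.546, 1.916]
force: [-0.7, -0.6, -0.5]
grip_width: 0.0002
```

```bash
python3 - <<'E'
from p import *
rows([([72,136,68],tool(-1),20)])
E
```

```text
t 17.40 crad [ 74.4 138.6 126.3] tilt err deg 0.2 q [-0.48  0.68  0.22  1.54  0.5   0.97  1.31] F [-0.7 -0.6 -0.5] g 0.0002
->
[72, 136, 68]
3
[[0.7, -0.9, 19.4, 0.0, -0.1, 0.0], [0.8, -0.9, 19.4, 0.0, -0.1, 0.0], [0.8, -0.9, 19.4, 0.0, -0.1, 0.0]]
```

>>> arm_command(targets=[[1,-1,20,0,0,0],[1,-1,20,0,0,0],[0.5,-0.5,17,0,0,0],[0,0,0,0,0,0]])

```text
clock: 17.8
position: [0.7108, -0.0138, 0.1689]
tool_rot: [-3.14, 0.545, 1.916]
force: [-1.1, -0.5, -0.5]
grip_width: -0.0
```

```bash
python3 - <<'E'
from p import *
rows(arc(1,(1.5,1.2,.9,.6,.3,.1,0),lambda k:18+4*min(k,1),68,-1,sg=1,v=11))
E
```

```text
t 17.80 crad [ 71.  134.5  66.3] tilt err deg 0.3 q [-0.44  0.75  0.23  1.58  0.52  0.86  1.29] F [-1.1 -0.5 -0.5] g -0.0000
->
[60.1, 136.4, 68]
1
[[10.9, 1.9, -1.7, -0.1, -0.3, 0.0]]
->
[42.6, 139.2, 68]
2
[[8.8, 1.4, 0.0, 0.0, 0.0, 0.0], [8.8, 1.4, 0.0, 0.0, 0.0, 0.0]]
->
[24.7, 136.5, 68]
2
[[8.9, -1.3, 0.0, 0.0, 0.0, 0.0], [8.9, -1.3, 0.0, 0.0, 0.0, 0.0]]
->
[8.1, 127.9, 68]
2
[[8.3, -4.3, 0.0, 0.0, 0.0, 0.0], [8.3, -4.3, 0.0, 0.0, 0.0, 0.0]]
->
[-4.9, 114.6, 68]
2
[[6.5, -6.6, 0.0, 0.0, 0.0, 0.0], [6.5, -6.6, 0.0, 0.0, 0.0, 0.0]]
->
[-10.9, 103.8, 68]
2
[[3.0, -5.4, 0.0, 0.0, 0.0, 0.0], [3.0, -5.4, 0.0, 0.0, 0.0, 0.0]]
->
[-13.0, 98.0, 68]
1
[[2.1, -5.8, 0.0, 0.0, 0.0, 0.0]]
```

>>> arm_command(targets=[[11,2,-1,0,0,0],[9,1.5,0,0,0,0],[9,1.5,0,0,0,0],[9,-1.5,0,0,0,0],[9,-1.5,0,0,0,0],[8,-4,0,0,0,0],[8,-4,0,0,0,0]])

```text
clock: 18.5
position: [0.685, 0.0419, 0.137]
tool_rot: [3.14, 0.545, 1.917]
force: [1.4, 0.3, 0.0]
grip_width: -0.0004
```

```bash
python3 - <<'E'
from p import *
rows(arc(1,(.5,.3,.1,0.02),lambda k:18+4*min(k,1),68,-1,sg=1,v=8))
E
```

```text
t 18.50 crad [  2.2 129.1  71. ] tilt err deg 0.3 q [-0.53  0.77  0.23  1.63  0.53  0.84  1.18] F [1.4 0.3 0. ] g -0.0004
->
[3.3, 123.9, 68]
1
[[-1.1, -5.2, 3.0, 0.1, -0.3, 0.0]]
->
[-4.9, 114.6, 68]
2
[[4.1, -4.6, 0.0, 0.0, 0.0, 0.0], [4.1, -4.6, 0.0, 0.0, 0.0, 0.0]]
->
[-10.9, 103.8, 68]
2
[[3.0, -5.4, 0.0, 0.0, 0.0, 0.0], [3.0, -5.4, 0.0, 0.0, 0.0, 0.0]]
->
[-12.6, 99.2, 68]
1
[[1.7, -4.6, 0.0, 0.0, 0.0, 0.0]]
```

>>> arm_command(targets=[[0,-6,3,0,0,0],[4,-5,0,0,0,0],[4,-5,0,0,0,0],[3,-5.5,0,0,0,0],[3,-5.5,0,0,0,0],[1.5,-3,0,0,0,0],[0,0,0,0,0,0]])

```text
clock: 19.2
position: [0.6515, 0.0436, 0.1264]
tool_rot: [3.134, 0.545, 1.917]
force: [5.4, -0.2, -2.5]
grip_width: 0.0003
```

```bash
python3 - <<'E'
from p import *
print("F cradle",(CR.T@bot.observe()["force"]).round(1))
rows([([-13,98,68],tool(-1),20)])
E
```

```text
F cradle [ 0.4  5.  -3.2]
t 19.20 crad [-14.4  98.2  68.7] tilt err deg 0.5 q [-0.57  0.75  0.25  1.73  0.55  0.78  1.11] F [ 5.4 -0.2 -2.5] g 0.0003
->
[-13, 98, 68]
1
[[-1.4, -0.2, 0.7, 0.4, -0.3, 0.0]]
```

>>> arm_command(targets=[[0,-2,0,0,0,0],[0,-1.5,0,0,0,0],[0,0,0,0,0,0]])

```text
clock: 19.5
position: [0.6515, 0.0442, 0.127]
tool_rot: [3.125, 0.543, 1.916]
force: [1.4, -0.3, -1.4]
grip_width: -0.0003
```

```bash
python3 - <<'E'
from p import *
print("F cradle",(CR.T@bot.observe()["force"]).round(1))
rows([([-13,112,72],tool(-1),20),([-5,112,125],tool(-1),30),([60,-130,135],tool(-1),40),([71,-134,125],tool(-1),40),([71,-134,68],tool(-1),20)])
E
```

```text
F cradle [-0.1  1.2 -1.6]
t 19.50 crad [-14.6  98.3  69.5] tilt err deg 1.0 q [-0.58  0.75  0.25  1.73  0.56  0.77  1.11] F [ 1.4 -0.3 -1.4] g -0.0003
->
[-13, 112, 72]
1
[[-1.6, 13.7, -2.2, 1.0, -0.4, 0.0]]
->
[-5, 112, 125]
2
[[-4.0, 0.0, -26.5, 0.0, 0.0, 0.0], [-4.0, 0.0, -26.5, 0.0, 0.0, 0.0]]
->
[60, -130, 135]
7
[[-9.3, -34.6, -1.4, 0.0, 0.0, 0.0], [-9.3, -34.6, -1.4, 0.0, 0.0, 0.0], [-9.3, -34.6, -1.4, 0.0, 0.0, 0.0], [-9.3, -34.6, -1.4, 0.0, 0.0, 0.0], [-9.3, -34.6, -1.4, 0.0, 0.0, 0.0], [-9.3, -34.6, -1.4, 0.0, 0.0, 0.0], [-9.3, -34.6, -1.4, 0.0, 0.0, 0.0]]
->
[71, -134, 125]
1
[[-11.0, -4.0, 10.0, 0.0, 0.0, 0.0]]
->
[71, -134, 68]
3
[[0.0, 0.0, 19.0, 0.0, 0.0, 0.0], [0.0, 0.0, 19.0, 0.0, 0.0, 0.0], [0.0, 0.0, 19.0, 0.0, 0.0, 0.0]]
```

>>> arm_command(targets=[[0,14,-2,1,0,0],[-4,0,-28,0,0,0],[-4,0,-32,0,0,0],[-9,-35,-2,0,0,0],[-9,-35,-2,0,0,0],[-9,-35,-2,0,0,0],[-9,-35,-2,0,0,0],[-9,-35,-2,0,0,0]])

```text
clock: 20.3
position: [0.4972, -0.0183, 0.2172]
tool_rot: [-3.139, 0.542, 1.917]
force: [1.0, -0.1, 0.9]
grip_width: 0.0002
```

```bash
python3 - <<'E'
from p import *
rows([([71,-134,125],tool(-1),35),([71,-134,68],tool(-1),20)])
E
```

```text
t 20.30 crad [ 38.2 -68.  143. ] tilt err deg 0.5 q [-0.65  0.4   0.29  2.1   0.63  0.79  1.06] F [ 1.  -0.1  0.9] g 0.0002
->
[71, -134, 125]
3
[[-11.0, -22.0, 6.0, -0.1, -0.2, 0.0], [-11.0, -22.0, 6.0, -0.1, -0.2, 0.0], [-11.0, -22.0, 6.0, -0.1, -0.2, 0.0]]
->
[71, -134, 68]
3
[[0.0, 0.0, 19.0, 0.0, 0.0, 0.0], [0.0, 0.0, 19.0, 0.0, 0.0, 0.0], [0.0, 0.0, 19.0, 0.0, 0.0, 0.0]]
```

>>> arm_command(targets=[[-11,-22,6,0,0,0],[-11,-22,6,0,0,0],[-11,-20,6,0,0,0],[0,0,15,0,0,0],[0,0,10,0,0,0],[0,0,0,0,0,0]])

```text
clock: 20.9
position: [0.4458, -0.0927, 0.1983]
tool_rot: [-3.14, 0.539, 1.912]
force: [0.0, -0.2, 0.5]
grip_width: -0.0001
```

```bash
python3 - <<'E'
from p import *
rows([([71,-134,68],tool(-1),20)]+arc(-1,(1.5,1.2,.9,.6,.3,.1,0),lambda k:18+4*min(k,1),68,-1,sg=1,v=11))
E
```

```text
t 20.90 crad [  73.1 -141.6   99.5] tilt err deg 0.7 q [-0.58  0.35  0.36  2.27  0.75  0.63  1.02] F [ 0.  -0.2  0.5] g -0.0001
->
[71, -134, 68]
2
[[0.9, 3.9, 15.7, -0.1, -0.3, -0.1], [1.0, 3.8, 15.7, -0.1, -0.3, -0.1]]
->
[60.1, -136.4, 68]
1
[[10.9, -2.4, 0.0, 0.0, 0.0, 0.0]]
->
[42.6, -139.2, 68]
2
[[8.8, -1.4, 0.0, 0.0, 0.0, 0.0], [8.8, -1.4, 0.0, 0.0, 0.0, 0.0]]
->
[24.7, -136.5, 68]
2
[[8.9, 1.3, 0.0, 0.0, 0.0, 0.0], [8.9, 1.3, 0.0, 0.0, 0.0, 0.0]]
->
[8.1, -127.9, 68]
2
[[8.3, 4.3, 0.0, 0.0, 0.0, 0.0], [8.3, 4.3, 0.0, 0.0, 0.0, 0.0]]
->
[-4.9, -114.6, 68]
2
[[6.5, 6.7, 0.0, 0.0, 0.0, 0.0], [6.5, 6.7, 0.0, 0.0, 0.0, 0.0]]
->
[-10.9, -103.8, 68]
2
[[3.0, 5.4, 0.0, 0.0, 0.0, 0.0], [3.0, 5.4, 0.0, 0.0, 0.0, 0.0]]
->
[-13.0, -98.0, 68]
1
[[2.1, 5.8, 0.0, 0.0, 0.0, 0.0]]
```

>>> arm_command(targets=[[0,4,16,0,-0.3,0],[0,4,14,0,-0.3,0],[0,0,0,0,0,0]])

```text
clock: 21.2
position: [0.4587, -0.1042, 0.1728]
tool_rot: [3.141, 0.549, 1.911]
force: [-1.2, -0.9, -0.3]
grip_width: 0.0001
```

```bash
python3 - <<'E'
from p import *
rows([([71,-134,68],tool(-1),20)])
E
```

```text
t 21.20 crad [  72.8 -133.4   69.8] tilt err deg 0.3 q [-0.57  0.43  0.38  2.27  0.81  0.55  0.97] F [-1.2 -0.9 -0.3] g 0.0001
->
[71, -134, 68]
1
[[1.8, -0.6, 1.8, -0.1, 0.0, -0.3]]
```

>>> arm_command(targets=[[12,-3,2,0,0,0],[9,-1.5,0,0,0,0],[9,-1.5,0,0,0,0],[9,1,0,0,0,0],[9,1.5,0,0,0,0],[8,4,0,0,0,0],[8,4,0,0,0,0]])

```text
clock: 21.9
position: [0.4444, -0.0484, 0.1386]
tool_rot: [3.139, 0.55, 1.909]
force: [-0.9, -0.7, 1.0]
grip_width: 0.0
```

```bash
python3 - <<'E'
from p import *
print("F cradle",(CR.T@bot.observe()["force"]).round(1))
rows(arc(-1,(.5,.3,.1,0.0),lambda k:18+4*min(k,1),68,-1,sg=1,v=8))
E
```

```text
F cradle [ 0.9 -1.1  0.7]
t 21.90 crad [   5.9 -127.8   70.6] tilt err deg 0.4 q [-0.69  0.5   0.36  2.3   0.82  0.53  0.79] F [-0.9 -0.7  1. ] g 0.0000
->
[3.3, -123.9, 68]
1
[[2.7, 3.9, 2.6, -0.1, 0.0, -0.4]]
->
[-4.9, -114.6, 68]
2
[[4.1, 4.7, 0.0, 0.0, 0.0, 0.0], [4.1, 4.7, 0.0, 0.0, 0.0, 0.0]]
->
[-10.9, -103.8, 68]
2
[[3.0, 5.4, 0.0, 0.0, 0.0, 0.0], [3.0, 5.4, 0.0, 0.0, 0.0, 0.0]]
->
[-13.0, -98.0, 68]
1
[[2.1, 5.8, 0.0, 0.0, 0.0, 0.0]]
```

>>> arm_command(targets=[[3,4,3,0,0,-0.3],[4,5,0,0,0,0],[4,5,0,0,0,0],[3,5.5,0,0,0,0],[3,5.5,0,0,0,0],[2,4.5,0,0,0,0],[0,2.5,0,0,0,0],[0,0,0,0,0,0]])

```text
clock: 22.7
position: [0.468, -0.0239, 0.124]
tool_rot: [-3.131, 0.553, 1.915]
force: [-1.1, -0.4, 2.4]
grip_width: 0.0001
```

```bash
python3 - <<'E'
from p import *
print("F cradle",(CR.T@bot.observe()["force"]).round(1))
rows([([-13,-98,68],tool(-1),20)])
E
```

```text
F cradle [ 1.3 -1.2  2.1]
t 22.70 crad [-14.5 -97.3  66. ] tilt err deg 0.7 q [-0.69  0.57  0.32  2.22  0.77  0.56  0.81] F [-1.1 -0.4  2.4] g 0.0001
->
[-13, -98, 68]
1
[[-1.5, -0.7, -2.0, -0.7, 0.2, -0.1]]
```

Push a touch more to confirm the stop, then back off and rise clear.

>>> arm_command(targets=[[0,3,-1,0,0,0],[0,2,0,0,0,0],[0,0,0,0,0,0]])

```text
clock: 23.0
position: [0.4681, -0.0241, 0.1237]
tool_rot: [-3.12, 0.555, 1.915]
force: [0.1, 0.1, 0.4]
grip_width: 0.0003
```

>>> arm_command(targets=[[0,-12,-3,0,0,0],[3,-3,-25,0,0,0],[10,0,-40,0,0,0],[20,0,-40,0,0,0],[25,0,-35,0,0,0],[25,0,-35,0,0,0],[25,0,-35,0,0,0],[0,0,0,0,0,0]])

```text
clock: 23.8
position: [0.3824, 0.1701, 0.2541]
tool_rot: [-3.121, 0.552, 1.913]
force: [0.5, -0.7, -0.7]
grip_width: -0.0
```

```bash
python3 - <<'E'
from p import *
rows([])
F=snap("5"); crop(F["top"],"top5",190,120,130,150); crop(F["scene"],"scene5",180,150,140,110); railends(F)
P=np.concatenate(pts(F)); 
for a in(.02,.3): print(fit(P,[*T,H,a,a],free=[4,5]))
f0=np.load("top0.npz"); d=abs(f0["color"].astype(int)-F["top"]["color"]).sum(2)>90
for n,(u,v) in dict(glue=(120,192),mallet=(375,225),rule=(212,220)).items(): print(n,d[v-35:v+35,u-22:u+22].mean().round(3))
E
```

```text
t 23.80 crad [-126.8 -112.1  287.5] tilt err deg 1.3 q [-1.02  0.33  0.15  2.05  0.46  1.12  0.76] F [ 0.5 -0.7 -0.7] g -0.0000
scene red 69 y 2/98% [113.4 152.3] med xz [ 9.9 16. ]
scene wood 543 y 2/98% [-141.8  109.9] med xz [15.7 23.1]
top red 73 y 2/98% [114.4 151.6] med xz [ 0.8 20.1]
top wood 782 y 2/98% [-143.8  109.5] med xz [ 4.8 27.3]
(array([ 5.75500000e-01, -3.50000000e-02,  7.53000000e-02,  1.22500000e+00,
        7.00468194e-04,  1.24052985e-02]), np.float64(1.8772315099469488), np.float64(7332.234562166619))
(array([ 5.75500000e-01, -3.50000000e-02,  7.53000000e-02,  1.22500000e+00,
        6.99981531e-04,  1.24042746e-02]), np.float64(1.8772315099469488), np.float64(7332.234562082334))
glue 0.0
mallet 0.0
rule 0.014
```

View pics/top5.png

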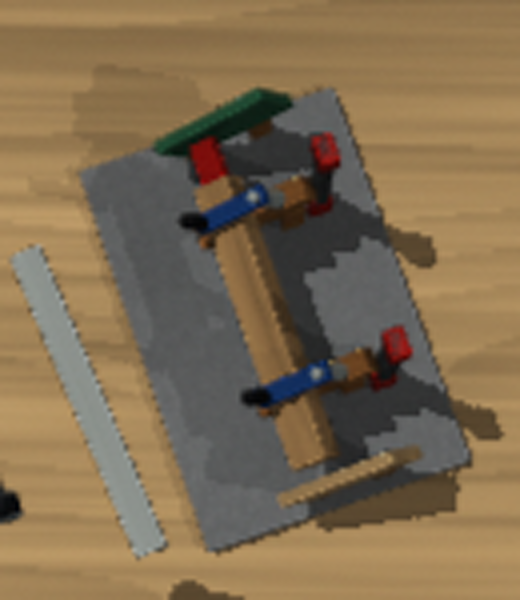

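View pics/scene5.png

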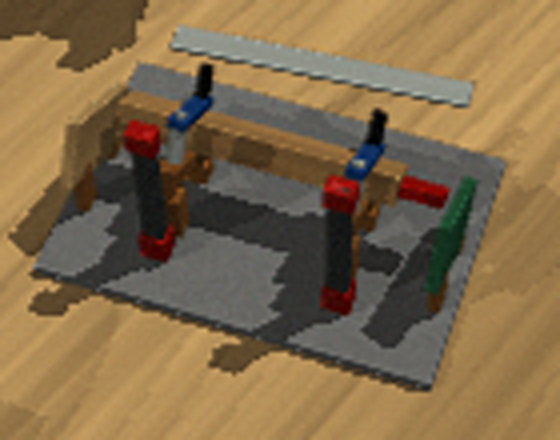

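Both views show the rail seated with its red tenon at the green cheek (top 208,160; scene 425,190). Both keepers are square across it, the bystanders are unmoved and the arm is clear, so I'm handing in.

```bash
python3 -c "
from workcell import bot
print(bot.job_done())"
```

```text
the job is handed in; nothing more can be done
None
```

The rail is reversed in the cradle with its red tenon at the green cheek, and both keepers are back square across it. I handed the job in at about 24 s; no verdict is reported.

**What I did:** I pushed both keepers out to about 1.58 rad with shut fingers. I then gripped the rail near its balance point, lifted it clear and turned it 180°. I lowered it gently, nudged it against the ledges and let go. Last, I pushed both keepers back until they stopped moving.

**Last checks:**
- **Keepers:** they read about 0.00 rad (left) and 0.01 rad (right).
- **Rail:** the tenon tip is at cradle y of about +151 mm. The measured top surface is at about 27 mm, the same as before the job, so the rail is lying flat.
- **Bystanders:** the pictures show no change at the glue bottle or mallet, and 1.4% of pixels changed around the rule, which looks unmoved.
- **Arm:** it is clear of everything.
- **Forces:** no wrist reading above about 6 N was seen at the end of any move, and nothing came near the clamps.

No check failed. The first scene-camera fit of the cradle was off by about 9 mm, but refitting it from a better starting guess brought it to within about 3 mm of the top view.

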